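# Open the display-light terminal box

### The arm

A 6-joint arm with a two-finger parallel gripper is mounted at the origin on the work surface. World frame = base frame: x ahead of the robot, y to its left, z up, the work surface at z = 0. Lengths are in mm, angles in rad, forces in N, time in s.
With the tool pointing down it reaches from about 350 to 775 mm from the base axis. Payload 7.3 kg.
Tool frame: the origin (TCP) lies between the finger pads; the fingertips stand 22 mm ahead of it and the grasp point (between the pads) lies 3 mm ahead of it (nose_length is the distance from the TCP to the fingertips, in mm); z points along the fingers, y is the direction in which the jaws open and shut (so a half turn about z gives the same grasp; the last joint's range is limited). The gripper opens to 92 mm and grips with 3 to 60 N. Pads are 19 mm wide; open, the fingers measure 130 mm over their backs; the gripper's body (75 mm by 190 mm) begins 47 mm behind the grasp point.
Start: joints at [-1.366, 0.342, 1.524, -0, 1.275, -0.146], TCP at [180.438, -493.036, 248.741] pointing down, gripper open.
Joint ranges: [-2.53, 2.53], [-0.77, 2.02], [0.04, 2.7], [-1, 4.14], [0.28, 2.66], [-3.11, 3.11]. Speed limits (rad/s): [2.57, 2.57, 3.14, 3.14, 3.14, 3.14].

### API

Orientations are given as [roll, pitch, yaw] about the fixed x, y, z axes, in that order (R = Rz(yaw) Ry(pitch) Rx(roll)).
In Python, from plant import get_obs, capture, close_job, nose_length gives the robot as it stands.
- The arm moves only by the tool step_arm, never from a script. Its argument "increments" is text: rows parted by semicolons, each of 7 numbers parted by spaces: the turn, a rotation vector about the tool's x, y, z in rad, then the shift along the tool's x, y, z in mm, then the opening, from -1 (shut) to 1 (fully open). A call has 1 to 20 rows; each row is the pose to reach, as a shift and turn from the pose commanded when the call began, along the tool's axes at that moment; what a row does not reach only later rows make up. A row lasts 1/8 s, in which the tool goes at most 62.5 mm and 10.7 degrees, less where a joint would pass 70% of its speed; a pose out of reach is approached as far as the arm can. A call with a gripper value outside its range is refused whole. The fingers move at their own pace and stop on an object; the grip force is fixed at half the most. Time passes only in rows, so rows that repeat a pose let the fingers close. It gives the time, the measured TCP pose, the force and the opening at its end, in the units of the state.
- get_obs(): the state, without advancing time (a new reading comes with each control period).
- capture(name): name is "scene" or "side" or "wrist"; returns a dict with "frame" (480x640x3 uint8, red, green, blue), "K" (3x3 intrinsics, pixels), "extrinsics" (4x4, takes a point from world to camera coordinates); the wrist camera has in their place "tool_from_camera" (4x4, takes a point from camera to tool coordinates, whose origin is the TCP and whose axes are the flange's). Camera axes: x right, y down, z forward; pixel columns grow to the right and rows downward; lengths in mm; the calibration is good to about 2 mm. A picture is of the moment at which its call begins: read the wrist's pose just before it. There is no depth.
- close_job(): hands the job in, once; it reports no verdict.
The state is a dict: "time": time; "joint_positions": joint angles; "dq": joint speeds; "tau": joint torques, N m; "tool_pos": TCP position; "tcp_rot": TCP orientation; "contact_force": force on the tool from outside, world axes, zero at the start; "moment": the same for the moment, N m; "grip_width": finger opening in mm.
Only numpy, scipy, OpenCV 4.12 (cv2) and the standard library are available. Lean on these libraries where they do the work, as an engineer would, in place of code of your own. Each camera call takes 0.05 s, during which the arm holds its last target.

### The job

On the terminal box with the brass cover, press the orange snap tab fully in with the fingertips, then push the released cover by its rib along the rails, off its seat and onto the parking ledge, until the terminals are completely uncovered and the cover lies flat on the rails. Only press and push: do not lift or tip the cover. Leave the grey-covered box shut, and leave the blocks, cup and screwdriver where they are.

Things in the scene. Friction and masses are not known exactly. Their poses are not given: they have to be found in the camera images.
- brass_box: Fixed grey box, 240 (x) x 104 (y) mm, brass (gold-coloured) cover: to be opened. Origin: centre of underside. +x runs from the seat (green terminals, low-x half) to the parking ledge (black floor, 30 mm up). Side rails, tops 34 mm up, inner edges at y = +-39 mm, carry the cover; guide walls outside them are 40 mm high. End walls: seat end 40 mm high; ledge end 44 mm, stops the cover after 127 mm of travel.
- brass_cover: Loose brass (gold-coloured) plate, 100 (x) x 90 (y) x 10 mm, about 0.15 kg, lying on the rails. Origin: centre of underside; axes as the box's. Closed: x = -63, z = 34 mm in the box's frame. Terminals are fully uncovered after it slides 95 mm or more along box +x. While the tab is out, it stands 1 mm ahead of the front edge and blocks it.
- brass_rib (a point): Centre of the upright rib across the top of the brass (gold-coloured) cover, 12 (x) x 56 (y) x 20 mm high; 34 mm behind the cover's centre, 54 mm above the table (rib spans 44 to 64 mm). Push on its rear (-x) face. Behind it are 10 mm of plate, then open space above the seat end.
- brass_tab (a joint): Orange snap tab at the front edge of the brass (gold-coloured) cover: 0 = out (top 44 mm above the table), 0.013 m = fully in, its top 1 mm above the ledge floor (31 mm above the table). Slides straight down, about 4 N throughout, and stays where left. Past 0.010 m it frees the cover. Starts up to 2 mm in.
- brass_tab_pad (a point): Point to press, on top of the orange tab of the box with the brass (gold-coloured) cover. The tab is 44 (x) x 24 (y) mm; this point is 9 mm to +x of its centre, 32 mm ahead of the closed cover's front edge, on the box's centre line. The rails either side are 78 mm apart.
- grey_box: Fixed grey box, 240 (x) x 104 (y) mm, plain grey plastic cover: to be left shut. Origin: centre of underside. +x runs from the seat (green terminals, low-x half) to the parking ledge (black floor, 30 mm up). Side rails, tops 34 mm up, inner edges at y = +-39 mm, carry the cover; guide walls outside them are 40 mm high. End walls: seat end 40 mm high; ledge end 44 mm, stops the cover after 127 mm of travel.
- grey_cover: Loose plain grey plastic plate, 100 (x) x 90 (y) x 10 mm, about 0.15 kg, lying on the rails. Origin: centre of underside; axes as the box's. Closed: x = -63, z = 34 mm in the box's frame. Terminals are fully uncovered after it slides 95 mm or more along box +x. While the tab is out, it stands 1 mm ahead of the front edge and blocks it.
- grey_rib (a point): Centre of the upright rib across the top of the plain grey plastic cover, 12 (x) x 56 (y) x 20 mm high; 34 mm behind the cover's centre, 54 mm above the table (rib spans 44 to 64 mm). Push on its rear (-x) face. Behind it are 10 mm of plate, then open space above the seat end.
- grey_tab (a joint): Orange snap tab at the front edge of the plain grey plastic cover: 0 = out (top 44 mm above the table), 0.013 m = fully in, its top 1 mm above the ledge floor (31 mm above the table). Slides straight down, about 4 N throughout, and stays where left. Past 0.010 m it frees the cover. Starts up to 2 mm in.
- grey_tab_pad (a point): Point to press, on top of the orange tab of the box with the plain grey plastic cover. The tab is 44 (x) x 24 (y) mm; this point is 9 mm to +x of its centre, 32 mm ahead of the closed cover's front edge, on the box's centre line. The rails either side are 78 mm apart.
- stone1: Loose grey veined stone block, 60 x 40 x 36 mm. Origin: centre of its underside. Leave alone.
- stone2: Loose grey veined stone block, 60 x 40 x 36 mm. Origin: centre of its underside. Leave alone.
- stone3: Loose grey veined stone block, 60 x 40 x 36 mm. Origin: centre of its underside. Leave alone.
- stone4: Loose grey veined stone block, 60 x 40 x 36 mm. Origin: centre of its underside. Leave alone.
- brass_block: Loose solid brass block, 60 x 40 x 36 mm. Origin: centre of its underside. Leave alone.
- screwdriver: Loose screwdriver lying on the table, out of the way to the left. Leave alone.
- cup: Plain pale cup, 80 mm across, 90 mm high, standing to the right, origin at the centre of its underside. Leave alone.

How it is judged:
By the outcome, as a careful person would: the job done as asked, in the order asked, and still so for the second after the job is handed in, with the robot touching nothing.
It also fails if it takes over 38 s, if anything falls off the work surface, if the arm or the gripper's body presses on something with over 40 N, if the wrist force passes 120 N, or if a joint passes its speed limit or range.

## Working session

There is one attempt and no reset: what is moved stays moved. The work goes in short steps, Python scripts to look and compute and a tool call to move; the robot and the scene stay as the last step left them, time stands still between calls to the robot, and variables do not carry over. Pictures are saved under pics/ and viewed, and the job is handed in when it is done.

Besides the shell and the picture viewer there is one more tool, called after "Request:" as a command line: name --argument value ..., lists and objects as JSON in quotes. step_arm: Moves the arm, as the interface text tells. Its arguments: {"type":"object","properties":{"increments":{"type":"string"}},"required":["increments"]}

```bash
ls; mkdir -p pics; python3 - <<'E'
from plant import *
import cv2
o=get_obs();print(o, nose_length if not callable(nose_length) else nose_length())
for n in("scene","side","wrist"):
    c=capture(n);cv2.imwrite(f"pics/{n}0.png",c["frame"][:,:,::-1])
    print(n,c["K"],c.get("extrinsics",c.get("tool_from_camera")))
E
```

```text
pics
{'time': 0.0, 'joint_positions': array([-1.36598911e+00,  3.42719582e-01,  1.52500724e+00, -6.54521119e-05,
        1.27538168e+00, -1.45976133e-01]), 'dq': array([ 0.00118964,  0.00088445, -0.00090382, -0.00027751,  0.00182454,
       -0.00089117]), 'tau': array([ 1.96062079e-03, -4.31241846e+01, -2.44218868e+01,  7.18629034e-02,
        5.58485300e-02, -1.37355751e-04]), 'tool_pos': array([ 180.34717267, -492.66043964,  248.04997339]), 'tcp_rot': array([-3.14008382e+00, -1.58570690e-04,  3.50802329e-01]), 'contact_force': array([-0.95964122,  0.3417138 , -0.46836008]), 'moment': array([ 0.03018156, -0.00211412, -0.02418025]), 'grip_width': 91.58397079678666} 22.0
scene [[532.45748834   0.         316.90452275]
 [  0.         532.45748834 239.38047444]
 [  0.           0.           1.        ]] [[ 7.56927122e-01  6.53489654e-01 -3.55038106e-03 -4.01650779e+02]
 [ 5.40940377e-01 -6.29592807e-01 -5.57670517e-01 -2.47797012e+02]
 [-3.66667207e-01  4.20195394e-01 -8.30054811e-01  1.65092131e+03]
 [ 0.00000000e+00  0.00000000e+00  0.00000000e+00  1.00000000e+00]]
side [[528.43535463   0.         321.23149761]
 [  0.         528.43535463 237.86229012]
 [  0.           0.           1.        ]] [[-9.23090793e-01 -3.84577645e-01  1.85022738e-03  4.80425550e+02]
 [-2.39531602e-01  5.71163686e-01 -7.85109327e-01  1.69636024e+02]
 [ 3.00878713e-01 -7.25170379e-01 -6.19354440e-01  1.44941331e+03]
 [ 0.00000000e+00  0.00000000e+00  0.00000000e+00  1.00000000e+00]]
wrist [[422.92386032   0.         320.62346005]
 [  0.         422.92386032 239.20121597]
 [  0.           0.           1.        ]] [[-8.48402742e-04 -9.60686409e-01 -2.77634479e-01  7.45976424e+01]
 [ 9.99999633e-01 -8.47659484e-04 -1.22706245e-04  1.10262327e+00]
 [-1.17457278e-04 -2.77634482e-01  9.60686776e-01 -1.37484968e+02]
 [ 0.00000000e+00  0.00000000e+00  0.00000000e+00  1.00000000e+00]]
```

View pics/scene0.png

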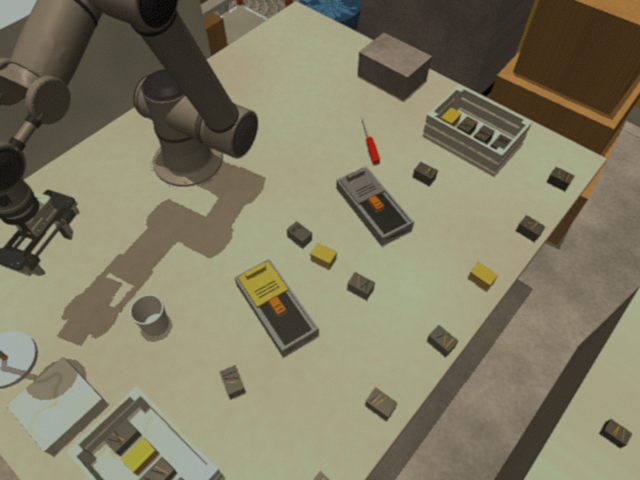

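View pics/side0.png

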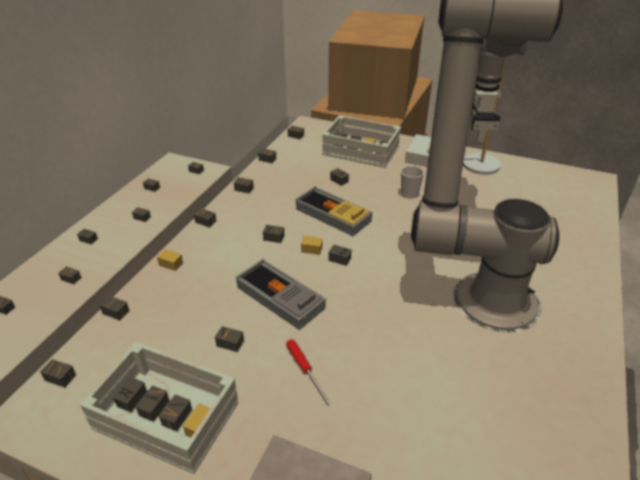

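View pics/wrist0.png

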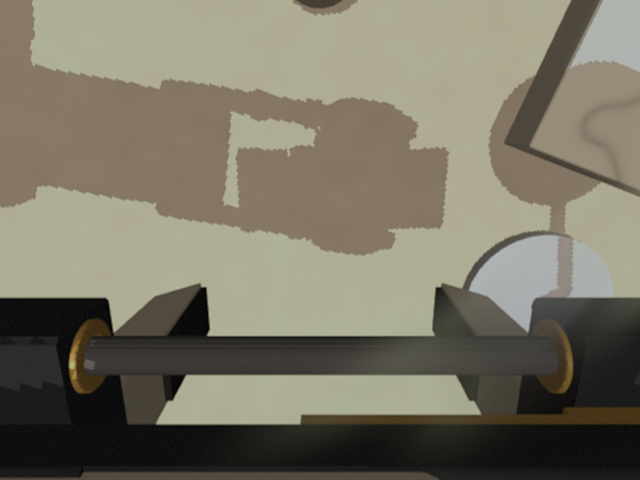

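The scene view shows the brass box at about (277,305), its cover at the upper-left end and its orange tab near (278,305). The grey box is at about (375,205). In the side view the brass box is at about (335,208). Next I'll measure from colour masks.

```bash
cat > h.py <<'E'
from plant import *
import cv2, numpy as np
def ray(c,uv):
    E=c["extrinsics"];R=E[:3,:3];t=E[:3,3]
    d=R.T@np.linalg.inv(c["K"])@np.array([uv[0],uv[1],1.]);return -R.T@t,d
def onz(c,uv,z):
    o,d=ray(c,uv);return o+d*(z-o[2])/d[2]
def masks(f):
    h=cv2.cvtColor(f,cv2.COLOR_RGB2HSV)
    return {"orange":cv2.inRange(h,(5,170,120),(17,255,255)),"brass":cv2.inRange(h,(20,130,100),(32,255,255))}
E
python3 - <<'E'
from h import *
roi={"scene":(225,250,330,360),"side":(285,180,380,240)}
for n,(a,b,x,y) in roi.items():
    c=capture(n);f=c["frame"]
    for k,m in masks(f).items():
        z=np.zeros_like(m);z[b:y,a:x]=m[b:y,a:x]
        cs,_=cv2.findContours(z,0,2);q=max(cs,key=cv2.contourArea)
        M=cv2.moments(q,);u=(M['m10']/M['m00'],M['m01']/M['m00'])
        zt=44
        print(n,k,cv2.contourArea(q),np.round(u,1),onz(c,u,zt).round(1))
        bx=cv2.boxPoints(cv2.minAreaRect(q));print([ (p.round(1).tolist(),onz(c,p,zt).round(1)[:2].tolist()) for p in bx])
    cv2.imwrite(f"pics/{n}_z.png",cv2.resize(f[b:y,a:x,::-1],None,fx=5 if n=="scene" else 8,fy=5 if n=="scene" else 8,interpolation=cv2.INTER_CUBIC))
E
```

```text
scene orange 135.0 [276.9 304.9] [ 571.8 -199.3   44. ]
[([268.5, 300.70001220703125], [547.9, -204.6]), ([276.29998779296875, 295.5], [552.7, -181.1]), ([285.3999938964844, 309.1000061035156], [595.6, -194.1]), ([277.5, 314.29998779296875], [590.7, -217.1])]
scene brass 1154.5 [262.3 283.4] [ 501.9 -179.3   44. ]
[([237.5, 277.29998779296875], [441.4, -207.8]), ([266.3999938964844, 258.1000061035156], [457.2, -117.6]), ([287.20001220703125, 289.20001220703125], [561.3, -150.3]), ([258.29998779296875, 308.5], [543.7, -236.5])]
side orange 43.5 [330.7 204.2] [ 566.7 -191.8   44. ]
[([323.8999938964844, 203.10000610351562], [589.8, -189.2]), ([328.79998779296875, 197.1999969482422], [587.9, -227.7]), ([337.3999938964844, 204.3000030517578], [546.4, -199.7]), ([332.5, 210.1999969482422], [548.9, -162.4])]
side brass 448.5 [348.4 212.1] [ 497.8 -172.4   44. ]
[([327.8999938964844, 213.8000030517578], [555.2, -138.6]), ([334.79998779296875, 196.5], [571.0, -239.1]), ([367.8999938964844, 209.8000030517578], [444.3, -209.2]), ([361.0, 227.0], [434.4, -113.2])]
```

View pics/scene_z.png

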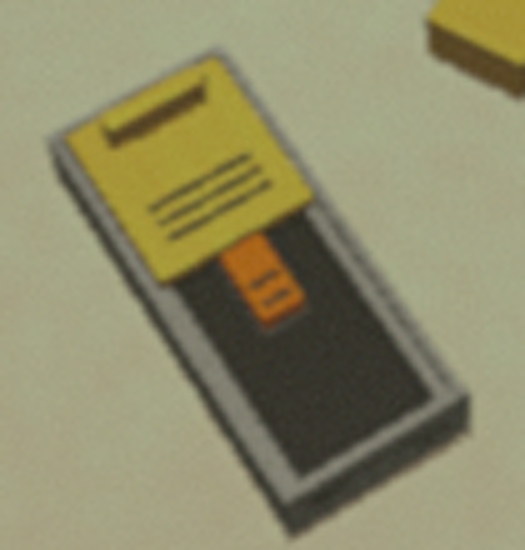

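View pics/side_z.png

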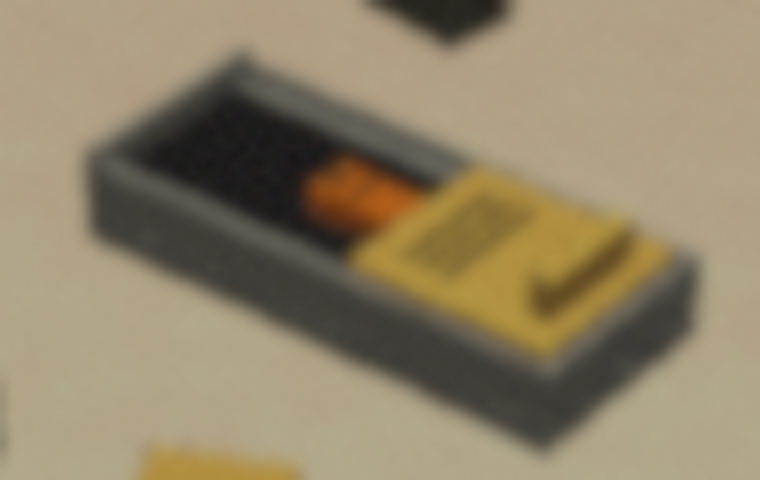

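The zoomed views show the box running at a yaw of about -0.30. The tab centre is near (570,-197) and the tab lies ahead of the cover. I'll move over it for a wrist view, aligning the tool with the box and shutting the fingers on the way.

Request:
step_arm --increments "0 0 0.06 38 -21 0 -1;0 0 0.13 76 -42 0 -1;0 0 0.2 114 -63 0 -1;0 0 0.27 152 -84 0 -1;0 0 0.34 190 -105 0 -1;0 0 0.41 228 -126 0 -1;0 0 0.48 266 -147 0 -1;0 0 0.54 304 -168 0 -1;0 0 0.6 342 -189 0 -1;0 0 0.65 380 -210 0 -1;0 0 0.65 380 -210 0 -1;0 0 0.65 380 -210 0 -1;0 0 0.65 380 -210 0 -1"

```text
time: 1.88
tool_pos: [464.6, -166.1, 248.7]
tcp_rot: [3.141, 0.0, -0.3]
contact_force: [0.0, -0.2, 0.8]
grip_width: 0.4
```

```bash
cat >> h.py <<'E'
from scipy.spatial.transform import Rotation as Rn
def wcap():
    o=get_obs();c=capture("wrist")
    T=np.eye(4);T[:3,:3]=Rn.from_euler("xyz",o["tcp_rot"]).as_matrix();T[:3,3]=o["tool_pos"]
    c["extrinsics"]=np.linalg.inv(T@c["tool_from_camera"]);return o,c
E
python3 - <<'E'
from h import *
o,c=wcap();print(o["time"],o["tool_pos"],o["tcp_rot"],o["contact_force"],o["grip_width"])
f=c["frame"];cv2.imwrite("pics/w1.png",f[:,:,::-1])
for k,m in masks(f).items():
    cs,_=cv2.findContours(m,0,2)
    for q in cs:
        if cv2.contourArea(q)<200: continue
        u=np.array(cv2.minAreaRect(q)[0]);print(k,cv2.contourArea(q),u.round(1),onz(c,u,44).round(1))
        bx=cv2.boxPoints(cv2.minAreaRect(q));P=[onz(c,p,44)[:2] for p in bx];print(bx.round().tolist(),np.round(P,1).tolist())
        for i in range(4):
            d=P[(i+1)%4]-P[i];print("  len %.1f ang %.3f"%(np.hypot(*d),np.arctan2(d[1],d[0])))
E
```

```text
1.875 [ 464.55725427 -166.05304883  248.725136  ] [ 3.14130008e+00  1.39942703e-04 -3.00291384e-01] [ 0.03342156 -0.24825778  0.77049179] 0.3986015741716558
brass 3415.0 [ 99.5 164.4] [553.9  -9.4  44. ]
[[58.0, 144.0], [97.0, 118.0], [141.0, 185.0], [102.0, 211.0]] [[578.4, 14.7], [586.9, -23.2], [528.7, -34.3], [518.8, 5.2]]
  len 38.9 ang -1.351
  len 59.3 ang -2.954
  len 40.7 ang 1.816
  len 60.4 ang 0.158
brass 12155.0 [321.8 164. ] [ 501.4 -179.6   44. ]
[[264.0, 102.0], [378.0, 100.0], [380.0, 226.0], [266.0, 228.0]] [[559.4, -150.8], [534.9, -234.9], [438.4, -210.8], [464.9, -119.5]]
  len 87.6 ang -1.854
  len 99.5 ang 2.897
  len 95.0 ang 1.289
  len 99.6 ang -0.319
brass 1510.5 [321.1  68.3] [ 569.7 -200.3   44. ]
[[307.0, 40.0], [334.0, 39.0], [336.0, 97.0], [308.0, 98.0]] [[591.8, -195.8], [586.2, -215.6], [546.8, -204.9], [552.6, -184.4]]
  len 20.6 ang -1.848
  len 40.8 ang 2.877
  len 21.3 ang 1.294
  len 40.8 ang -0.282
```

View pics/w1.png

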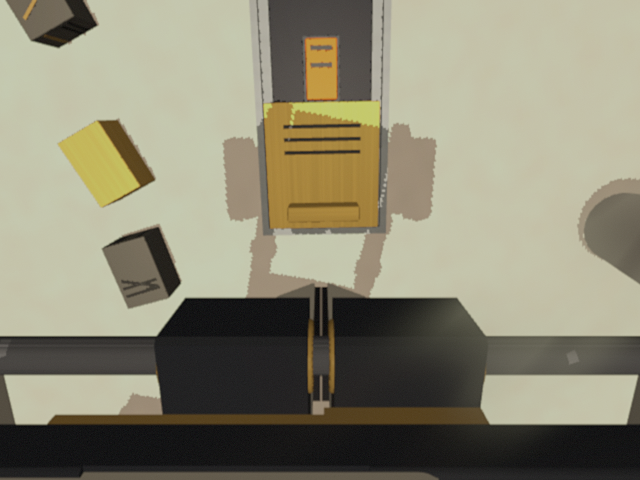

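The wrist view shows the closed cover centred at pixel (322,164), which is (501.5,-179.5). The tab centre at (321,68) is at (569.7,-200.3). The cover measures about 100 mm long, and the tab is 70 to 72 mm ahead of its centre, against 73 expected. Yaw is about -0.295, so the press point is near (579,-203). Next I'll hover just above it.

Request:
step_arm --increments "0 0 -0.005 30 0 0 -1;0 0 -0.005 60 1 0 -1;0 0 -0.005 90 1 20 -1;0 0 -0.005 120 1 50 -1;0 0 -0.005 120 1 80 -1;0 0 -0.005 120 1 110 -1;0 0 -0.005 120 1 140 -1;0 0 -0.005 120 1 160 -1;0 0 -0.005 120 1 170 -1;0 0 -0.005 120 1 170 -1;0 0 -0.005 120 1 170 -1"

```text
time: 3.3
tool_pos: [580.0, -202.1, 79.8]
tcp_rot: [3.141, -0.002, -0.294]
contact_force: [-0.4, -0.2, 0.1]
grip_width: 0.5
```

```bash
python3 - <<'E'
from h import *
o,c=wcap();print(o["time"],o["tool_pos"],o["tcp_rot"],o["contact_force"])
cv2.imwrite("pics/w2.png",c["frame"][:,:,::-1])
s=capture("scene");cv2.imwrite("pics/s2.png",cv2.resize(s["frame"][200:360,200:360,::-1],None,fx=3.7,fy=3.7,interpolation=2))
E
```

```text
3.3 [ 579.98227328 -202.06316684   79.75127641] [ 3.14119171e+00 -1.79006918e-03 -2.94475573e-01] [-0.43421849 -0.19919469  0.09824851]
```

View pics/w2.png

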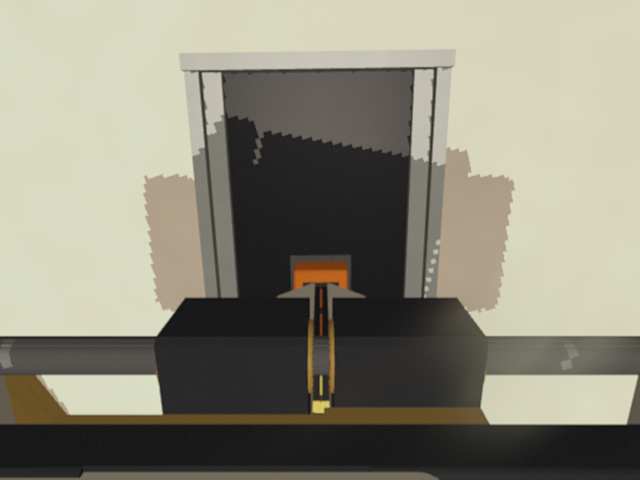

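View pics/s2.png

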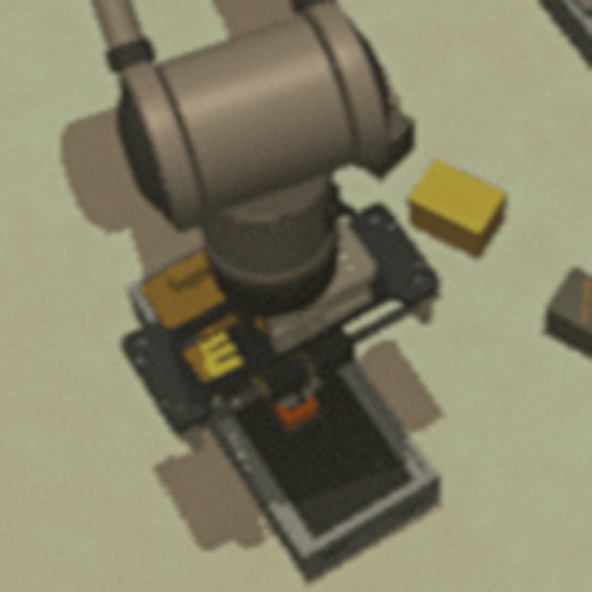

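The fingertips are centred over the tab: it spans columns 293–348, and the fingers are at 321. Now I'll press down.

Request:
step_arm --increments "0 0 0 0 0 6 -1;0 0 0 0 0 10 -1;0 0 0 0 0 14 -1;0 0 0 0 0 17 -1;0 0 0 0 0 20 -1;0 0 0 0 0 23 -1;0 0 0 0 0 25 -1;0 0 0 0 0 26 -1;0 0 0 0 0 26 -1;0 0 0 0 0 26 -1"

```text
time: 4.65
tool_pos: [579.5, -201.5, 53.2]
tcp_rot: [3.142, -0.0, -0.294]
contact_force: [-2.9, 1.8, 5.9]
grip_width: 0.5
```

Request:
step_arm --increments "0 0 0 0 0 0.5 -1;0 0 0 0 0 1 -1;0 0 0 0 0 1 -1;0 0 0 0 0 1 -1"

```text
time: 5.15
tool_pos: [579.5, -201.5, 53.1]
tcp_rot: [3.141, -0.0, -0.294]
contact_force: [-5.1, 2.6, 13.6]
grip_width: 0.4
```

The force rose from 6 to 14 N with no further travel and the tip stands at 31.1 mm, so the tab is bottomed. I'll lift off, go back behind the rib and look.

Request:
step_arm --increments "0 0 0 0 0 -10 -1;0 0 0 0 0 -30 -1;0 0 0 0 0 -60 -1;0 0 0 -20 0 -90 -1;0 0 0 -50 0 -110 -1;0 0 0 -85 0 -110 -1;0 0 0 -115 1 -110 -1;0 0 0 -145 1 -110 -1;0 0 0 -155 1 -110 -1;0 0 0 -155 1 -110 -1;0 0 0 -155 1 -110 -1"

```text
time: 6.52
tool_pos: [432.0, -158.1, 161.9]
tcp_rot: [3.141, -0.001, -0.294]
contact_force: [-0.8, -0.2, -0.2]
grip_width: 1.0
```

```bash
python3 - <<'E'
from h import *
o,c=wcap();print(o["time"],o["tool_pos"],o["tcp_rot"],o["contact_force"])
f=c["frame"];cv2.imwrite("pics/w3.png",f[:,:,::-1])
for k,m in masks(f).items():
    cs,_=cv2.findContours(m,0,2)
    for q in cs:
        if cv2.contourArea(q)<1500: continue
        r=cv2.minAreaRect(q)
        for z in (31,44):
            P=[onz(c,p,z)[:2] for p in cv2.boxPoints(r)];print(k,np.round(r[0]),z,"centre",onz(c,r[0],z).round(1),np.round(P,1).tolist(),[round(float(np.hypot(*(P[i]-P[i-1]))),1) for i in range(4)])
E
```

```text
6.525 [ 432.00300164 -158.13320158  161.85920377] [ 3.14128765e+00 -1.32699861e-03 -2.94246873e-01] [-0.81327408 -0.24408952 -0.17588033]
brass [320. 156.] 31 centre [ 481.4 -173.5   31. ] [[525.4, -138.6], [498.5, -227.1], [434.4, -211.0], [463.2, -116.2]] [66.1, 92.5, 66.1, 99.1]
brass [320. 156.] 44 centre [ 482.5 -173.9   44. ] [[524.3, -140.6], [498.7, -224.8], [437.7, -209.5], [465.2, -119.3]] [62.9, 88.0, 62.9, 94.3]
brass [ 16. 122.] 31 centre [555.3  -2.1  31. ] [[580.6, 22.0], [588.6, -16.1], [529.0, -27.1], [519.2, 13.1]] [62.0, 38.9, 60.6, 41.4]
brass [ 16. 122.] 44 centre [552.8 -10.8  44. ] [[576.9, 12.1], [584.5, -24.1], [527.8, -34.5], [518.5, 3.7]] [59.0, 37.1, 57.7, 39.4]
```

View pics/w3.png

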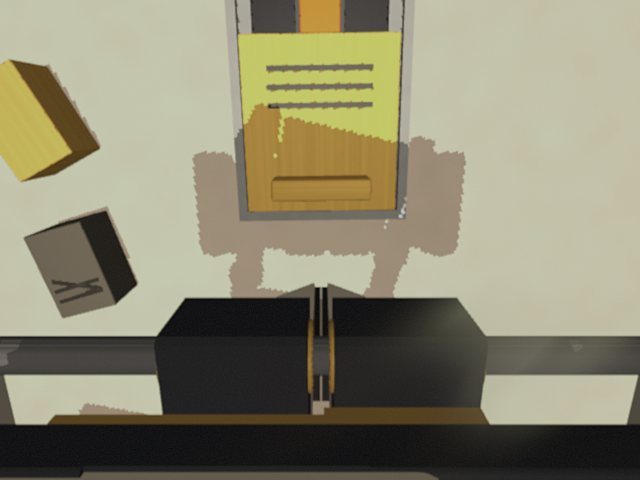

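```bash
python3 - <<'E'
from h import *
o,c=wcap();p=o["tool_pos"];R=Rn.from_euler("xyz",o["tcp_rot"]).as_matrix()
for n,u,z in[("front",(320,33),44),("rear",(322,212),44),("rib rear top",(321,201),64),("rib L",(272,190),64),("rib R",(371,188),64),("endwall outer",(322,220),40)]:
    P=onz(c,u,z);print(n,P.round(1),(R.T@(P-p)).round(1))
E
```

```text
front [ 546.4 -193.6   44. ] [119.8   0.8 117.8]
rear [ 449.7 -165.4   44. ] [ 19.    1.9 117.7]
rib rear top [ 460.1 -167.9   64. ] [29.8  1.3 97.8]
rib L [ 474.1 -143.5   64. ] [ 36.1 -26.2  97.8]
rib R [ 459.  -196.8   64. ] [37.1 29.2 97.8]
endwall outer [ 443.9 -163.7   40. ] [ 13.    1.9 121.7]
```

The measurements fit each other: the cover is 101 mm long, the rib is 55 mm wide, and its rear face is 10.8 mm ahead of the cover's rear edge and 29.5 mm ahead of the TCP. Next I'll descend behind the rib with the tip at 48 mm.

Request:
step_arm --increments "0 0 0 6 1 20 -1;0 0 0 11 1.5 40 -1;0 0 0 11 1.5 60 -1;0 0 0 11 1.5 75 -1;0 0 0 11 1.5 85 -1;0 0 0 11 1.5 90 -1;0 0 0 11 1.5 92 -1;0 0 0 11 1.5 92 -1;0 0 0 11 1.5 92 -1"

```text
time: 7.75
tool_pos: [441.2, -162.3, 70.1]
tcp_rot: [3.141, -0.001, -0.294]
contact_force: [0.2, 0.4, 0.4]
grip_width: 0.4
```

```bash
python3 - <<'E'
from h import *
o,c=wcap();print(o["time"],o["tool_pos"],o["tcp_rot"],o["contact_force"])
cv2.imwrite("pics/w4.png",c["frame"][:,:,::-1])
E
```

```text
7.75 [ 441.20212366 -162.34721439   70.11198953] [ 3.14129836e+00 -8.69959872e-04 -2.94134966e-01] [0.21676155 0.40175578 0.41816931]
```

View pics/w4.png

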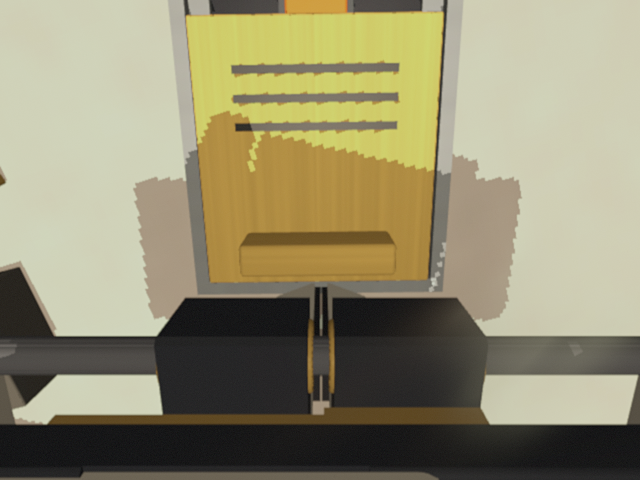

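The fingers are free behind the rib, which sits at columns 240–395, rows 233–277, and they are centred on it. I'll start with a short push and check the force.

Request:
step_arm --increments "0 0 0 4 0 0 -1;0 0 0 8 0 0 -1;0 0 0 12 0 0 -1;0 0 0 16 0 0 -1;0 0 0 20 0 0 -1;0 0 0 24 0 0 -1;0 0 0 28 0 0 -1"

```text
time: 8.68
tool_pos: [468.1, -170.5, 69.7]
tcp_rot: [3.141, -0.0, -0.294]
contact_force: [-1.0, 0.6, 0.9]
grip_width: 0.8
```

Request:
step_arm --increments "0 0 0 5 0 0 -1;0 0 0 10 0 0 -1;0 0 0 15 0 0 -1;0 0 0 20 0 0 -1;0 0 0 25 0 0 -1;0 0 0 30 0 0 -1;0 0 0 35 0 0 -1;0 0 0 40 0 0 -1;0 0 0 45 0 0 -1;0 0 0 50 0 0 -1;0 0 0 55 0 0 -1;0 0 0 60 0 0 -1;0 0 0 65 0 0 -1;0 0 0 70 0 0 -1;0 0 0 74 0 0 -1;0 0 0 77 0 0 -1;0 0 0 79 0 0 -1;0 0 0 80 0 0 -1;0 0 0 80 0 0 -1"

```text
time: 11.05
tool_pos: [544.4, -193.6, 69.7]
tcp_rot: [3.141, -0.0, -0.294]
contact_force: [0.7, 0.5, 0.5]
grip_width: -0.1
```

```bash
python3 - <<'E'
from h import *
o,c=wcap();print(o["time"],o["tool_pos"],o["tcp_rot"],o["contact_force"])
cv2.imwrite("pics/w5.png",c["frame"][:,:,::-1])
E
```

```text
11.05 [ 544.42777626 -193.59864204   69.73232991] [ 3.14146773e+00 -3.19706618e-04 -2.94239977e-01] [0.70784947 0.45449432 0.5046431 ]
```

View pics/w5.png

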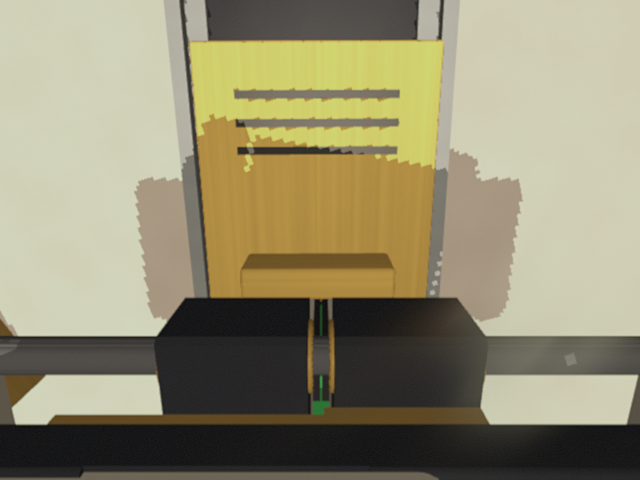

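The cover is moving straight and flat, and green terminals show behind the fingers at about (321,408). It has travelled about 98 mm, so I'll push 14 mm more.

Request:
step_arm --increments "0 0 0 3 0 0 -1;0 0 0 6 0 0 -1;0 0 0 9 0 0 -1;0 0 0 11 0 0 -1;0 0 0 13 0 0 -1;0 0 0 14 0 0 -1;0 0 0 14 0 0 -1"

```text
time: 11.98
tool_pos: [557.9, -197.7, 69.8]
tcp_rot: [3.141, -0.0, -0.294]
contact_force: [0.2, 1.0, 0.1]
grip_width: 0.5
```

Request:
step_arm --increments "0 0 0 -4 0 0 -1;0 0 0 -10 0 0 -1;0 0 0 -16 0 -5 -1;0 0 0 -25 0 -30 -1;0 0 0 -45 0 -65 -1;0 0 0 -75 0 -100 -1;0 0 0 -105 0 -130 -1;0 0 0 -135 0 -150 -1;0 0 0 -145 0 -150 -1;0 0 0 -145 0 -150 -1;0 0 0 -145 0 -150 -1"

```text
time: 13.35
tool_pos: [419.4, -155.7, 219.0]
tcp_rot: [-3.141, 0.001, -0.294]
contact_force: [-0.3, -1.1, 0.8]
grip_width: 0.6
```

```bash
python3 - <<'E'
from h import *
o,c=wcap();print(o["time"],o["tool_pos"],o["tcp_rot"],o["contact_force"])
f=c["frame"];cv2.imwrite("pics/w6.png",f[:,:,::-1])
for n in("scene","side"):
    s=capture(n)["frame"];cv2.imwrite(f"pics/{n}6.png",s[:,:,::-1])
m=masks(f)["brass"];cs,_=cv2.findContours(m,0,2)
for q in cs:
    if cv2.contourArea(q)>2000:
        r=cv2.minAreaRect(q);P=np.array([onz(c,p,44)[:2] for p in cv2.boxPoints(r)])
        u=np.array([np.cos(-.294),np.sin(-.294)]);print(r,P.round(1).tolist(),((P-[501.5,-179.5])@u).round(1),onz(c,r[0],44).round(1))
E
```

```text
13.35 [ 419.38416781 -155.71277224  218.95861423] [-3.14140685e+00  7.74979040e-04 -2.94287662e-01] [-0.28410097 -1.10441047  0.75247527]
((64.84872436523438, 102.46562194824219), (93.02293395996094, 53.46938705444336), 57.80426788330078) [[577.3, 14.6], [584.7, -23.6], [527.4, -34.0], [518.6, 6.0]] [ 16.3  34.4 -17.4 -37.4] [552.7  -9.3  44. ]
```

View pics/w6.png

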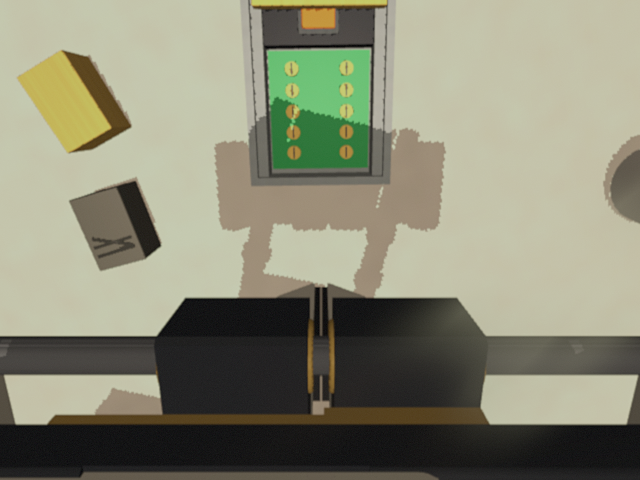

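View pics/scene6.png

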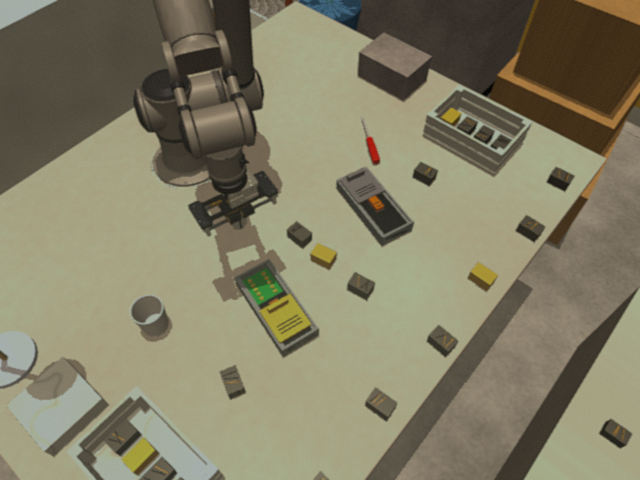

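View pics/side6.png

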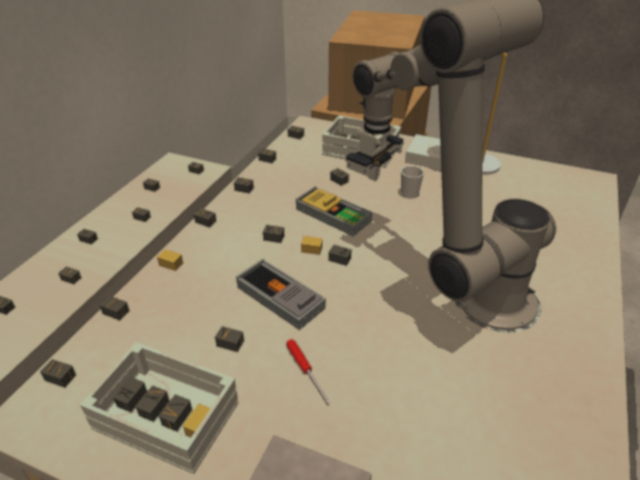

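The wrist view shows all the green terminals uncovered, at rows 47–173, and the tab down at (319,18). The scene and side views show the cover lying on the ledge end. I'll do one numeric check of travel and tilt, then hand in.

```bash
python3 - <<'E'
from h import *
o,c=wcap();cf=c
P=onz(c,(319,6),44);print("rear edge",P.round(1),"travel",(P-[449.7,-165.4,44])[:2]@[np.cos(.294),-np.sin(.294)])
c=capture("scene");m=masks(c["frame"])["brass"];z=np.zeros_like(m);z[280:360,250:330]=m[280:360,250:330]
z=cv2.morphologyEx(z,cv2.MORPH_CLOSE,np.ones((5,5)));q=max(cv2.findContours(z,0,2)[0],key=cv2.contourArea)
r=cv2.minAreaRect(q);P=np.array([onz(c,p,44) for p in cv2.boxPoints(r)]);print(onz(c,r[0],44).round(1),P.round(1).tolist())
a=cv2.imread("pics/scene0.png");b=c["frame"][:,:,::-1]
d=cv2.absdiff(a,b).max(2)
for n,(x,y,X,Y) in dict(cup=(128,290,175,340),st1=(285,218,312,250),bb=(308,240,340,270),st2=(345,268,378,300),grey=(333,163,415,246),sd=(358,115,384,168),st3=(218,362,248,400)).items(): print(n,(d[y:Y,x:X]>50).sum())
E
```

```text
rear edge [ 558.9 -197.9   44. ] travel 113.90245671956863
[ 609.4 -210.9   44. ] [[548.2, -239.1, 44.0], [568.9, -149.2, 44.0], [669.5, -183.1, 44.0], [647.4, -268.9, 44.0]]
cup 56
st1 0
bb 0
st2 0
grey 0
sd 0
st3 0
```

```bash
python3 - <<'E'
from plant import *
print(close_job())
E
```

```text
the job is handed in; nothing more can be done
None
```

The brass box is open and the job is handed in. I pressed the orange tab in with the closed fingertips, then pushed the cover by the back of its rib onto the parking ledge. No verdict came back.

- **Tab:** it bottomed with the tip at 31.1 mm, where 31 mm means fully in. The force rose from 6 to 14 N with no further movement.
- **Cover travel:** about 114 mm by the wrist camera and 112 to 113 mm by the scene camera and the arm's own movement. At least 95 mm was needed, and the stop is at 127 mm.
- **Cover lying flat:** its outline in the scene view, taken at its expected height when flat, measures close to the 100 × 90 mm plate, so I read it as flat. I did not measure its height directly.
- **Terminals:** all the green terminals are in clear view.
- **Forces and time:** the push readings, taken after each push, were near zero. About 14 s of the 38 s were used, and the gripper stood clear of everything at the end.
- **Other items:** the scene view before and after shows no change at the grey box, the blocks beside the boxes or the screwdriver.
- **One check disagreed:** 56 pixels changed around the cup. I put that down to the arm's shadow moving off it, since the fingertips passed more than 130 mm above its rim, but I didn't look further.

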